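# Clear the spent filter capsules and fit a fresh filter disc

## Task

Change over the filter station: first put every spent (brown, orange-capped) capsule into the clear waste box, pushing it down past the sprung yellow flap in the lid, so that all are inside and the flap is shut again. Then fit the fresh filter disc, fin up, in the round holder: tuck its edge under the two red lugs with the disc tilted, level it, and leave it lying flat on the seat's floor. Leave everything else on the bench where it is.

Things in the scene. Friction and masses are not known exactly. Their poses are not given: they have to be found in the camera images.
- bin: Clear-walled waste box with a grey lid and grey floor, fixed to the bench: 190 (x) by 220 (y) by 190 mm high, walls 5 mm. Origin at the centre of its underside, z up, y along the flap's hinge line. A loading mouth of 75 (x) by 120 mm (y) is centred in the lid (6 mm thick); inside, a ridged floor falls from 70 mm height at y = 0 to 6 mm at both side walls.
- bin_mouth (a point): Centre of the box's mouth, level with the top of the lid, 190 mm above the bench; axes as bin.
- flap (a joint): Yellow flap, 72 by 116 by 4 mm, that fills the mouth; hinged along y at the mouth's +x edge. 0 = shut and level, grows as its free (-x) edge is pushed down into the box, up to 1.45 rad. A spring shuts it: about 2.5 N at the mouth's centre opens it, so a spent capsule laid on it does not fall in.
- flap_hinge (a point): Middle of the flap's hinge line. A capsule pushed down upright through the mouth's centre swings the flap aside once its lower end is about 70 mm below the lid's top; let go with its end 85 mm below, it drops in, and the flap shuts when the fingers leave. There are 40 mm either side of a capsule along y for the fingers.
- holder: Round stainless filter holder fixed to the bench, on a dark flange of 110 mm diameter; body 86 mm in diameter, rim 41 mm above the bench. Origin at the centre of its underside, z up. Two red lugs 10 mm wide and 5 mm thick stand on the rim at its -x side, 22 degrees either side of its -x axis, and reach inwards over the seat to 26 mm from the axis.
- seat (a point): Centre of the floor of the holder's round seat: a counterbore 63 mm in diameter, its floor 30 mm above the bench, 11 mm deep to the rim and to the undersides of the lugs. The lugs keep a level disc from entering from above: its edge has to go under them tilted (about 15 to 20 degrees, -x edge low), then the disc is levelled. Axes as holder.
- disc_mid (a point): Fresh filter disc: white with a blue band, 60 mm in diameter and 5 mm thick, with a blue upright fin in the middle of its top, 34 mm long (disc x), 12 mm thick (disc y), 36 mm tall. About 80 g, lies flat, fin up. The point is on the disc's axis, 20.5 mm above its underside (fin top at 41 mm); z is the disc's axis.
- spent0_mid (a point): Spent filter capsule: brown ribbed cylinder with orange end caps, 40 mm in diameter and 80 mm long, about 120 g, stands upright on the bench. The point is its centre, 40 mm from either end; z is its axis. None if it is not there.
- spent1_mid (a point): Spent filter capsule: brown ribbed cylinder with orange end caps, 40 mm in diameter and 80 mm long, about 120 g, stands upright on the bench. The point is its centre, 40 mm from either end; z is its axis. None if it is not there.
- spent2_mid (a point): Spent filter capsule: brown ribbed cylinder with orange end caps, 40 mm in diameter and 80 mm long, about 120 g, stands upright on the bench. The point is its centre, 40 mm from either end; z is its axis. None if it is not there.
- spent3_mid (a point): Spent filter capsule: brown ribbed cylinder with orange end caps, 40 mm in diameter and 80 mm long, about 120 g, stands upright on the bench. The point is its centre, 40 mm from either end; z is its axis. None if it is not there.
- spent4_mid (a point): Spent filter capsule: brown ribbed cylinder with orange end caps, 40 mm in diameter and 80 mm long, about 120 g, stands upright on the bench. The point is its centre, 40 mm from either end; z is its axis. None if it is not there.
- fresh: New capsule, white with blue end caps, 40 mm diameter, 80 mm tall, standing: to be left alone. Origin at the centre of its underside.
- jar: Amber jar with white cap, 56 mm diameter, 75 mm tall: leave alone. Origin at the centre of its underside.
- wash: White bottle with a red cap, 66 mm diameter, 160 mm tall: leave alone. Origin at the centre of its underside.
- beaker: Glass beaker, 70 mm diameter, 85 mm tall: leave alone. Origin at the centre of its underside.
- petri: Closed petri dish, 90 mm diameter, 15 mm tall: leave alone. Origin at the centre of its underside.
- spatula: Spatula, 200 mm long, lying flat along its x: leave alone. Origin at its underside.
- vial: Small vial with green cap, 28 mm diameter, 50 mm tall: leave alone. Origin at the centre of its underside.

How it is judged (in metres and radians):
On the way, in this order (a step that is already met when the one before it is completed fails the run):
1. every spent capsule is in the waste box, below the flap, and the flap has shut (x of spent0_mid in the frame of bin between -0.095 and 0.095 m and y of spent0_mid in the frame of bin between -0.11 and 0.11 m and z of spent0_mid in the frame of bin between 0 and 0.14 m and x of spent1_mid in the frame of bin between -0.095 and 0.095 m and y of spent1_mid in the frame of bin between -0.11 and 0.11 m and z of spent1_mid in the frame of bin between 0 and 0.14 m and x of spent2_mid in the frame of bin between -0.095 and 0.095 m and y of spent2_mid in the frame of bin between -0.11 and 0.11 m and z of spent2_mid in the frame of bin between 0 and 0.14 m and x of spent3_mid in the frame of bin between -0.095 and 0.095 m and y of spent3_mid in the frame of bin between -0.11 and 0.11 m and z of spent3_mid in the frame of bin between 0 and 0.14 m and x of spent4_mid in the frame of bin between -0.095 and 0.095 m and y of spent4_mid in the frame of bin between -0.11 and 0.11 m and z of spent4_mid in the frame of bin between 0 and 0.14 m and value of joint flap below 0.12 rad), for 0.2 s.
2. the fresh disc lies level in the holder's seat, its edge under the lugs (horizontal distance between disc_mid and seat below 0.004 m and z of disc_mid in the frame of seat between 0.0185 and 0.023 m and angle between disc_mid's own z axis and vertical below 0.06 rad), for 0.2 s.
At the end, for the whole second after the job is handed in: All spent capsules are inside the waste box (centres below 140 mm above its underside) with the flap within 0.12 rad of shut; the disc is at rest in the seat, within 4 mm of its centre, within 2.5 mm of resting on its floor, within 0.06 rad of level, fin up; released (all of step 1 and all of step 2 and linear speed of disc below 0.02 m/s); the robot touches nothing.
It fails at once if one of the things to be left alone is knocked away (moved more than 5 cm) (distance of any of fresh, jar, wash, beaker, petri, spatula, vial from where it was at the start of the episode above 0.05 m).
Of spent0, spent1, spent2, spent3, spent4 only 3 to 5 are there at a start; the rules pass over those that are not, and their reading is None.
At some moment in a run one of spent0, spent1, spent2, spent3, spent4, disc may be knocked a few centimetres aside while the robot is not near it.
It also fails if it takes over 210 s, if anything falls off the work surface, if the arm or the gripper's body presses on something with over 40 N, if the wrist force passes 120 N, or if a joint passes its speed limit or range.

## Robot

A 6-joint arm with a two-finger parallel gripper is mounted at the origin on the work surface. World frame = base frame: x ahead of the robot, y to its left, z up, the work surface at z = 0. Lengths are in mm, angles in rad, forces in N, time in s.
With the tool pointing down it reaches from about 400 to 925 mm from the base axis. Payload 12.5 kg.
Tool frame: the origin (TCP) lies at the centre of the arm's flange, where the gripper is bolted on; the fingertips stand 190 mm ahead of it and the grasp point (between the pads) lies 171 mm ahead of it; z points along the fingers, y is the line along which they close (so a half turn about z gives the same grasp; the last joint's range is limited). The gripper opens to 95 mm and grips with 3 to 60 N. Pads are 20 mm wide; open, the fingers measure 119 mm over their backs; the gripper's body (75 mm by 180 mm) begins 59 mm behind the grasp point.
Start: joints at [-1.273, 0.491, 1.559, -0, 1.092, -0.106], TCP at [245.591, -574.726, 404.761] pointing down, gripper open.
Joint ranges: [-3.1, 3.1], [-0.84, 2.19], [0.05, 2.79], [-1.13, 4.28], [0.06, 2.93], [-2.69, 2.69]. Speed limits (rad/s): [2.22, 2.22, 2.79, 3.14, 3.14, 3.14].

## Interface

Orientations are given as [roll, pitch, yaw] about the fixed x, y, z axes, in that order (R = Rz(yaw) Ry(pitch) Rx(roll)).
In Python, from cell import env, read_camera, search_frame, cut_out gives the robot as it stands. The module is installed in compiled form; this text tells all that it offers.
- The arm moves only by the tool move_arm, never from a script. Its argument "commands" is a list of rows, each a list of 3 entries, a list of its own where there are three numbers: the shift along the world's x, y, z normalised to -1 to 1, where 1 is 0.03 m, then the turn about the world's z normalised to -1 to 1, where 1 is 0.08 rad, then the opening, from -1 (shut) to 1 (fully open), so that 0 is half open. A call has 1 to 20 rows; each row shifts and turns the commanded pose from where the row before left it; what a row does not reach is not made up. A row lasts 1/12 s, in which the tool goes at most 41.7 mm and 7.16 degrees, less where a joint would pass 70% of its speed; a pose out of reach is approached as far as the arm can. A call with a number of a shift or a turn outside -1 to 1 is refused whole. A call with a gripper value outside its range is refused whole. The fingers move at their own pace and stop on an object; the grip force is fixed at half the most. Time passes only in rows, so rows that do not move let the fingers close. It gives the time, the measured TCP pose, the force, the opening and the grip force at its end, in the units of the state.
- env.state(): the state, without advancing time (a new reading comes with each control period).
- read_camera(name): name is "scene" or "side" or "wrist"; returns a dict with "image" (420x560x3 uint8, red, green, blue), "fx", "fy", "cx", "cy" (pixels), "rvec" (rotation vector, rad) and "tvec" (3), from world to camera coordinates, as OpenCV has them. Camera axes: x right, y down, z forward; pixel columns grow to the right and rows downward; lengths in mm; the calibration is good to about 2 mm. A picture is of the moment at which its call begins. There is no depth.
- env.job_done(): hands the job in; it is judged then, once.
Trained networks look in a picture, given as the dict that the camera call returned (one of the last four; its "shot" number tells which), for a name from the list of things; names that differ only in an ending like _2 or _b are one class to them, and where a whole thing is asked for, a point or a joint stands for the part that bears it (a point fixed in the world has none). Each returns a list of dicts, best first, with "confidence" (0 to 1); they miss things now and then, are a little off and sometimes report something else, mostly with a low value. They report only what shows in the picture. A call takes as long as a camera call.
- search_frame(thing, picture): "at" ([column, row] in pixels, amid what is visible of it).
- cut_out(thing, picture): "region" (420x560 bool, what is visible of it) and "at" ([column, row] in pixels, amid what is visible of it).
The state is a dict: "t": time; "joints": joint angles; "qvel": joint speeds; "tau": joint torques, N m; "eef_pos": TCP position; "tcp_rot": TCP orientation; "ft_force": force on the tool from outside, world axes, zero at the start; "moment": the same for the moment, N m; "opening": opening from 0.0 (shut) to 1.0 (fully open); "grip_force": force on a finger pad.
Only numpy, scipy, OpenCV 4.12 (cv2) and the standard library are available. Lean on these libraries where they do the work, as an engineer would, in place of code of your own. Each camera call takes 0.05 s, during which the arm holds its last target. There are 200 camera calls.

## Working session

There is one attempt and no reset: what is moved stays moved. The work goes in short steps, Python scripts to look and compute and a tool call to move; the robot and the scene stay as the last step left them, time stands still between calls to the robot, and variables do not carry over. Pictures are saved under pics/ and viewed, at most 14 in all, crops included, and the job is handed in when it is done.

Besides the shell and the picture viewer there is one more tool, called after ">>>" in YAML: its name, and indented under it one key for each argument. move_arm: Moves the arm, as the interface text tells. Its arguments: {"type":"object","properties":{"commands":{"type":"array","items":{"type":"array"}}},"required":["commands"]}

```bash
ls; mkdir -p pics
python3 - <<'E'
from cell import env, read_camera, search_frame, cut_out
import cv2
print(env.state())
for n in ["scene","side","wrist"]:
    p=read_camera(n); cv2.imwrite(f"pics/a_{n}.png",p["image"][:,:,::-1])
    print(n,p["fx"],p["cx"],p["cy"],p["rvec"],p["tvec"])
    for th in ["bin","flap","holder","disc_mid","spent0_mid","fresh","wash","jar","beaker","petri","spatula","vial"]:
        print(th,[([round(float(v)) for v in d["at"]],round(d["confidence"],2)) for d in search_frame(th,p)])
E
```

```text
pics
{'t': 0.0, 'joints': array([-1.27261571e+00,  4.91524894e-01,  1.55945485e+00, -2.02864113e-05,
        1.09170153e+00, -1.05600707e-01]), 'qvel': array([ 0.00071222,  0.0002085 , -0.00025656,  0.00015293,  0.00119865,
        0.00138898]), 'tau': array([ 5.62213809e-04, -6.12648082e+01, -2.58185667e+01,  6.92627463e-02,
        4.82147781e-02, -1.39073031e-04]), 'eef_pos': array([ 245.5681785 , -574.69004139,  404.1813159 ]), 'tcp_rot': array([-3.14050821e+00, -9.68530344e-05,  4.03790634e-01]), 'ft_force': array([-1.0168408 ,  0.09180591, -0.00703144]), 'moment': array([0.03311471, 0.02763312, 0.02286975]), 'grip_force': 0.0, 'opening': 1.0002326412163576}
scene 507.8748802637088 285.01852898366195 213.4096499237709 [ 1.62313785  1.69692928 -0.8619045 ] [  -9.27199014 -215.09888112 1740.64442589]
bin [([122, 222], 0.81)]
flap [([119, 189], 0.81)]
holder [([293, 277], 0.96), ([389, 217], 0.66)]
disc_mid [([252, 229], 0.63)]
spent0_mid [([120, 190], 0.24)]
fresh [([430, 269], 0.66), ([332, 213], 0.38)]
wash [([178, 296], 0.62)]
jar [([450, 294], 0.98), ([395, 240], 0.34)]
beaker
[... 291 characters left out ...]
1971  211.84433543 1426.88527618]
bin [([340, 128], 0.67)]
flap [([345, 106], 0.78)]
holder [([264, 236], 0.78), ([344, 105], 0.44)]
disc_mid [([262, 234], 0.71), ([340, 129], 0.56), ([340, 226], 0.54)]
spent0_mid [([313, 329], 0.71)]
fresh [([229, 328], 0.66), ([311, 332], 0.38)]
wash [([258, 154], 0.85)]
jar [([198, 335], 0.74)]
beaker [([204, 292], 0.63)]
petri [([222, 260], 0.65), ([268, 237], 0.33)]
spatula [([253, 368], 0.59)]
vial []
wrist 294.0177134629908 279.92268445844115 208.7782681205912 [-2.43931125  1.60722753  0.2079785 ] [-624.6324775   -29.57216538  390.16448026]
bin []
flap []
holder []
disc_mid []
spent0_mid []
fresh []
wash []
jar []
beaker []
petri []
spatula []
vial []
```

View pics/a_scene.png

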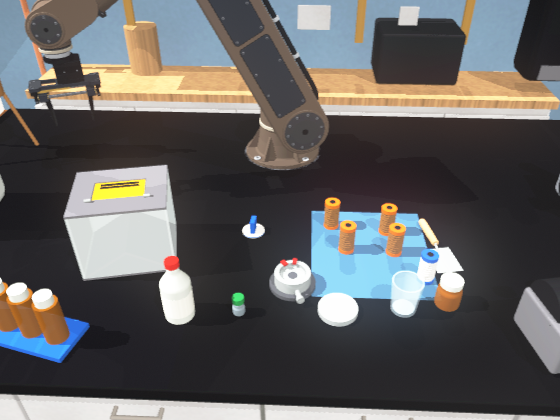

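View pics/a_side.png

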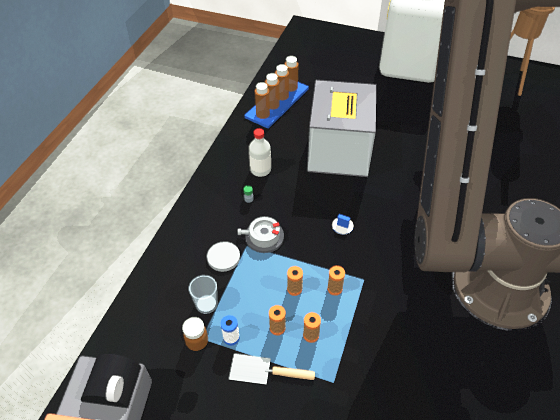

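The scene view shows four spent capsules on the mat, at about (332,213), (347,238), (388,219) and (396,240). The disc is at (252,229), the holder at (293,277) with its lugs on the robot's side, and the flap at (119,189). The side view agrees with this: capsules at (295,280), (336,280), (277,320) and (312,327).

```bash
cat > h.py <<'E'
from cell import env, read_camera, search_frame, cut_out
import cv2, numpy as np
from scipy.optimize import least_squares
def K(p): return np.array([[p["fx"],0,p["cx"]],[0,p["fy"],p["cy"]],[0,0,1.]])
def proj(p,X): return cv2.projectPoints(np.asarray(X,float).reshape(-1,3),np.array(p["rvec"],float),np.array(p["tvec"],float),K(p),None)[0].reshape(-1,2)
def unproj(p,uv,z):
    R=cv2.Rodrigues(np.array(p["rvec"],float))[0]; t=np.array(p["tvec"],float)
    uv=np.asarray(uv,float).reshape(-1,2); d=np.c_[uv,np.ones(len(uv))]@np.linalg.inv(K(p)).T@R; c=-R.T@t
    return c+d*((z-c[2])/d[:,2])[:,None]
a=np.linspace(0,2*np.pi,40)
def cyl(x,y,r,z0,z1): return np.vstack([np.c_[x+r*np.cos(a),y+r*np.sin(a),0*a+z] for z in (z0,z1)])
def hullc(p,X):
    m=cv2.moments(cv2.convexHull(proj(p,X).astype(np.float32))); return np.array([m["m10"],m["m01"]])/m["m00"]
def blobs(p,lo,hi,minA=60,box=None):
    h=cv2.cvtColor(p["image"],cv2.COLOR_RGB2HSV); m=cv2.inRange(h,lo,hi)
    m=cv2.morphologyEx(m,cv2.MORPH_CLOSE,np.ones((5,5)))
    cs=cv2.findContours(m,cv2.RETR_EXTERNAL,cv2.CHAIN_APPROX_NONE)[0]
    out=[]
    for c in cs:
        c=cv2.convexHull(c); A=cv2.contourArea(c)
        if A<minA: continue
        M=cv2.moments(c); out.append((M["m10"]/M["m00"],M["m01"]/M["m00"],A,c))
    return out
E
python3 - <<'E'
from h import *
P=[read_camera("scene"),read_camera("side")]
for p in P:
    for b in blobs(p,(22,150,130),(35,255,255)):
        r=cv2.minAreaRect(unproj(p,b[3].reshape(-1,2),190)[:,:2].astype(np.float32)); print("flap",np.round(b[:3]),r)
C=[]
for p in P:
    l=[]
    for b in blobs(p,(3,120,60),(20,255,255)):
        w=unproj(p,b[:2],40)[0]
        if 100<b[2]<700 : l.append((b[0],b[1],w)); print(np.round(b[:3]),np.round(w))
    C.append(l)
for u in C[0]:
    v=min(C[1],key=lambda v:np.linalg.norm(v[2]-u[2])); 
    if np.linalg.norm(v[2]-u[2])>25: continue
    f=lambda q:np.r_[hullc(P[0],cyl(*q,20,0,80))-u[:2],hullc(P[1],cyl(*q,20,0,80))-v[:2]]
    s=least_squares(f,u[2][:2]); print("cap",np.round(s.x,1),np.round(s.fun,1))
for th,z in [("disc_mid",5),("holder",25),("fresh",40),("wash",80),("vial",25),("petri",8),("jar",40),("beaker",40)]:
    for p in P:
        d=cut_out(th,p)[:1]
        for e in d: print(th,round(e["confidence"],2),np.round(unproj(p,e["at"],z)[0][:2]))
E
```

```text
flap [397. 227.  86.] ((665.306640625, 276.6922607421875), (28.46571159362793, 28.491085052490234), 53.778812408447266)
flap [348. 225.  86.] ((661.0156860351562, 172.07733154296875), (29.701446533203125, 26.89638900756836), 29.84718894958496)
flap [389. 207.  68.] ((592.066650390625, 268.38970947265625), (26.679643630981445, 27.927499771118164), 83.60686492919922)
flap [332. 201.  70.] ((574.7342529296875, 141.1503143310547), (27.45897674560547, 28.642072677612305), 88.74378967285156)
flap [118. 189. 786.] ((546.0567626953125, -360.8115234375), (70.13247680664062, 116.06873321533203), 12.449728012084961)
flap [349. 104. 146.] ((530.3392944335938, -366.8520202636719), (21.438955307006836, 104.65489959716797), 14.93697738647461)
[448. 298. 562.] [720. 400.  40.]
[134.  96. 480.] [-345. -604.   40.]
[ 64.  93. 340.] [-362. -896.   40.]
[ 17. 114. 338.] [-162. -993.   40.]
[147.  64. 467.] [-702. -650.   40.]
[ 39.  58. 132.] [ -753. -1168.    40.]
[467.  19. 304.] [-1535.   991.    40.]
[360.  21. 303.] [-1458.   372.    40.]
[129.  13. 204.] [-1561.  -983.    40.]
[196. 339. 396.] [689. 422.  40.]
[311. 327. 404.] [437. 301.  40.]
[277. 320. 395.] [522. 310.  40.]
[295. 280. 368.] [517. 189.  40.]
[336. 279. 396.] [417. 150.  40.]
disc_mid 0.52 [434. -65.]
disc_mid 0.8 [448. -58.]
holder 0.91 [663.  60.]
holder 0.5 [649.  64.]
fresh 0.66 [622. 372.]
fresh 0.73 [622. 376.]
wash 0.78 [ 777. -180.]
wash 0.82 [ 750. -178.]
vial 0.65 [740. -63.]
petri 0.83 [733. 151.]
petri 0.8 [736. 164.]
jar 0.83 [704. 403.]
jar 0.82 [691. 416.]
beaker 0.8 [705. 315.]
beaker 0.62 [727. 293.]
```

>>> move_arm:
  commands:
    - [[1, 1, 0], -0.8, 1]
    - [[1, 1, 0], -0.8, 1]
    - [[1, 1, 0], -0.74, 1]
    - [[1, 1, 0], 0, 1]
    - [[1, 1, 0], 0, 1]
    - [[1, 1, 0], 0, 1]
    - [[1, 1, 0], 0, 1]
    - [[0, 1, 0], 0, 1]
    - [[0, 1, 0], 0, 1]
    - [[0, 1, 0], 0, 1]
    - [[0, 1, 0], 0, 1]
    - [[0, 1, 0], 0, 1]
    - [[0, 1, 0], 0, 1]
    - [[0, 1, 0], 0, 1]
    - [[0, 1, 0], 0, 1]
    - [[0, 1, 0], 0, 1]
    - [[0, 1, 0], 0, 1]
    - [[0, 1, 0], 0, 1]
    - [[0, 1, 0], 0, 1]
    - [[0, 0, 0], 0, 1]

```text
t: 4.52
eef_pos: [451.3, -5.0, 405.0]
tcp_rot: [-3.141, -0.0, 0.219]
ft_force: [0.9, -0.7, 0.9]
opening: 1.001
grip_force: 0.0
```

Run:
```python
from h import *
p=read_camera("wrist"); cv2.imwrite("pics/b.png",p["image"][:,:,::-1])
R=cv2.Rodrigues(np.array(p["rvec"],float))[0]; print("cam",-R.T@np.array(p["tvec"]),R[2])
for th,z in [("disc_mid",5),("holder",41),("spent0_mid",80)]:
    for d in cut_out(th,p): print(th,d["at"],d["confidence"],d["region"].sum(),unproj(p,d["at"],z)[0])
```

```text
cam [520.76335787  10.60673351 384.58921484] [-0.24719184 -0.05407495 -0.96745651]
disc_mid [317.9, 191.7] 0.66 1615 [457.37882854 -54.21184025   5.        ]
holder [266.2, 24.8] 0.93 4723 [622.44564502  48.60535884  41.        ]
```

View pics/b.png

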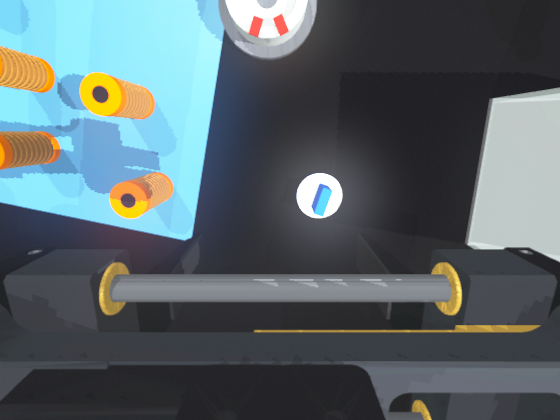

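>>> move_arm:
  commands:
    - [[0, 1, 0], 0, 1]
    - [[0, 1, 0], 0, 1]
    - [[0, 1, 0], 0, 1]
    - [[0, 1, 0], 0, 1]
    - [[0, 1, 0], 0, 1]
    - [[0, 1, 0], 0, 1]
    - [[0, 1, 0], 0, 1]
    - [[0, 0.8, 0], 0, 1]
    - [[0, 0, 0], 0, 1]

```text
t: 5.47
eef_pos: [452.4, 227.4, 404.6]
tcp_rot: [-3.141, -0.0, 0.217]
ft_force: [-0.2, 0.1, 0.2]
opening: 0.994
grip_force: 0.0
```

The wrist view shows the disc at (318,194) with its fin along roughly +x. The holder's two lugs are at (257,25) and (281,24), facing the robot. The capsules are on the left.

```bash
cat >> h.py <<'E'
def caps(view=None):
    p=read_camera("wrist"); s=read_camera("side"); res=[]
    if view: cv2.imwrite(view,p["image"][:,:,::-1])
    W=blobs(p,(3,110,60),(30,255,255),150); S=blobs(s,(3,120,60),(20,255,255),150)
    for q in S:
        g=unproj(s,q[:2],40)[0][:2]
        if not(350<g[0]<800 and -250<g[1]<500): continue
        x=least_squares(lambda x:hullc(s,cyl(*x,20,0,80))-q[:2],g).x
        hp=hullc(p,cyl(*x,20,0,80)); w=min(W,key=lambda w:np.hypot(*(np.array(w[:2])-hp)),default=None)
        r=[np.round(x,1)]
        if w is not None and np.hypot(*(np.array(w[:2])-hp))<40 and w[3].reshape(-1,2).min()>2:
            y=least_squares(lambda x:hullc(p,cyl(*x,20,0,80))-w[:2],x).x; r.append(np.round(y,1))
        res.append(r); print("cap side/wrist",*r, q[2])
    return res
E
python3 -c "
from h import *
caps('pics/c.png')"
```

```text
cap side/wrist [688.  423.1] 395.5
cap side/wrist [436.5 301.9] [436.2 301.8] 406.5
cap side/wrist [522.3 311. ] [522.2 311.5] 399.5
cap side/wrist [517.2 189.9] [517.5 189.6] 371.0
cap side/wrist [416.3 151.2] [416.7 153.3] 386.0
```

View pics/c.png

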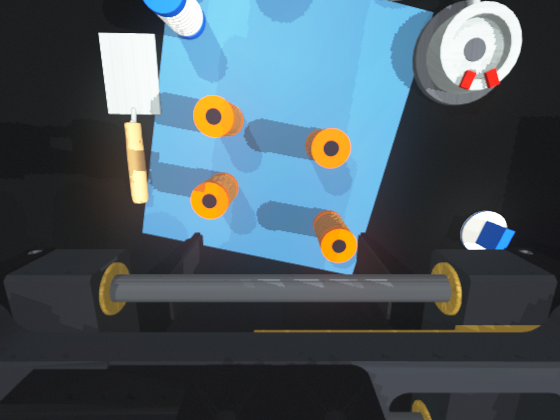

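The capsule tops are at (213,116), (330,148), (209,200) and (338,246), and the two cameras agree to within 2 mm. I'll grasp the one at (517,190).

>>> move_arm:
  commands:
    - [[0.72, -0.42, 0], 0, 0.5]
    - [[0.72, -0.42, 0], 0, 0.5]
    - [[0.72, -0.42, -0.3], 0, 0.5]
    - [[0, 0, -1], 0, 0.5]
    - [[0, 0, -1], 0, 0.5]
    - [[0, 0, -1], 0, 0.5]
    - [[0, 0, -1], 0, 0.5]
    - [[0, 0, -1], 0, 0.5]
    - [[0, 0, -0.55], 0, 0.5]
    - [[0, 0, 0], 0, 0.5]
    - [[0, 0, 0], 0, -0.5]
    - [[0, 0, 0], 0, -0.5]
    - [[0, 0, 0], 0, -0.5]
    - [[0, 0, 0], 0, -0.5]
    - [[0, 0, 0], 0, -0.5]

```text
t: 6.82
eef_pos: [516.7, 187.6, 230.3]
tcp_rot: [3.142, -0.002, 0.217]
ft_force: [-0.6, -0.6, 0.1]
opening: 0.46
grip_force: 0.0
```

>>> move_arm:
  commands:
    - [[0, 0.06, 0], 0, -0.5]
    - [[0, 0, 0], 0, -0.5]
    - [[0, 0, 0], 0, -0.5]
    - [[0, 0, 0.5], 0, -0.5]
    - [[0, 0, 1], 0, -0.5]
    - [[0, 0, 1], 0, -0.5]
    - [[0, 0, 1], 0, -0.5]
    - [[0, 0, 1], 0, -0.5]
    - [[0, 0, 1], 0, -0.5]
    - [[0, 0, 1], 0, -0.5]
    - [[0, 0, 0.8], 0, -0.5]
    - [[0, 0, 0], 0, -0.5]

```text
t: 7.82
eef_pos: [516.5, 189.8, 453.1]
tcp_rot: [-3.142, -0.007, 0.217]
ft_force: [-0.4, -0.4, -1.1]
opening: 0.419
grip_force: 30.0
```

>>> move_arm:
  commands:
    - [[0.1, -1, 0], 0, -0.5]
    - [[0.1, -1, 0], 0, -0.5]
    - [[0.1, -1, 0], 0, -0.5]
    - [[0, -1, 0], 0, -0.5]
    - [[0, -1, 0], 0, -0.5]
    - [[0, -1, 0], 0, -0.5]
    - [[0, -1, 0], 0, -0.5]
    - [[0, -1, 0], 0, -0.5]
    - [[0, -1, 0], 0, -0.5]
    - [[0, -1, 0], 0, -0.5]
    - [[0, -1, 0], 0, -0.5]
    - [[-1, -1, 0], 0, -0.5]
    - [[-1, -1, 0], 0, -0.5]
    - [[-0.8, -1, 0], 0, -0.5]
    - [[0, -1, 0], 0, -0.5]
    - [[0, 0, 0], 0, -0.5]

```text
t: 9.15
eef_pos: [441.7, -263.1, 447.8]
tcp_rot: [3.141, 0.0, 0.213]
ft_force: [0.0, 0.7, -0.8]
opening: 0.419
grip_force: 30.0
```

Run:
```python
from h import *
p=read_camera("wrist"); cv2.imwrite("pics/d.png",p["image"][:,:,::-1])
for b in blobs(p,(22,150,100),(35,255,255),400):
    r=cv2.minAreaRect(unproj(p,b[3].reshape(-1,2),190)[:,:2].astype(np.float32)); print("flap",np.round(b[:3]),r)
for e in cut_out("flap",p): print(e["at"],e["confidence"],unproj(p,e["at"],190))
print(env.state()["eef_pos"])
```

```text
flap [  431.   113. 14621.] ((547.7623901367188, -358.50634765625), (71.21000671386719, 116.32215881347656), 12.309408187866211)
[ 442.37747437 -260.0617724   447.52849184]
```

View pics/d.png

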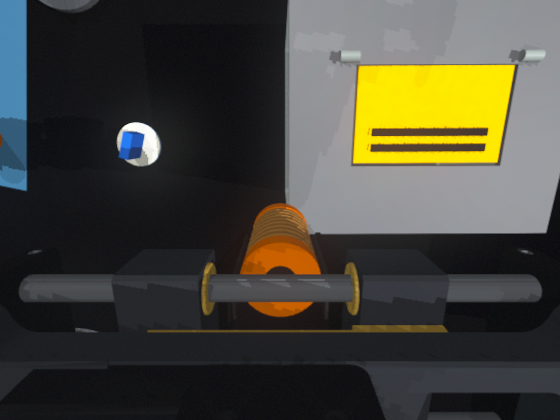

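>>> move_arm:
  commands:
    - [[0.87, -0.83, 0], 0, -0.5]
    - [[0.87, -0.83, 0], 0, -0.5]
    - [[0.87, -0.83, 0], 0, -0.5]
    - [[0.88, -0.83, 0], 0, -0.5]
    - [[0, 0, -0.3], 0, -0.5]
    - [[0, 0, -0.5], 0, -0.5]
    - [[0, 0, -0.6], 0, -0.5]
    - [[0, 0, -0.6], 0, -0.5]
    - [[0, 0, -0.6], 0, -0.5]
    - [[0, 0, -0.6], 0, -0.5]
    - [[0, 0, -0.5], 0, -0.5]
    - [[0, 0, -0.2], 0, -0.5]
    - [[0, 0, 0], 0, -0.5]

```text
t: 10.33
eef_pos: [547.6, -357.8, 329.5]
tcp_rot: [-3.139, 0.002, 0.218]
ft_force: [-1.6, -0.5, -1.0]
opening: 0.411
grip_force: 30.0
```

>>> move_arm:
  commands:
    - [[0, 0, 0], 0, 0.25]
    - [[0, 0, 0], 0, 0.25]
    - [[0, 0, 0], 0, 0.25]
    - [[0, 0, 0], 0, 0.25]
    - [[0, 0, 0.5], 0, 0.25]
    - [[0, 0, 0.8], 0, 0.25]
    - [[0, 0, 0.8], 0, 0.25]
    - [[0, 0, 0.8], 0, 0.25]
    - [[0, 0, 0.8], 0, 0.25]
    - [[0, 0, 0.5], 0, 0.25]
    - [[0, 0, 0], 0, 0.25]

```text
t: 11.25
eef_pos: [547.4, -358.8, 461.5]
tcp_rot: [3.136, -0.004, 0.217]
ft_force: [0.3, 0.6, 0.5]
opening: 0.624
grip_force: 0.0
```

Run:
```python
from h import *
p=read_camera("scene"); cv2.imwrite("pics/e.png",p["image"][100:350,:,::-1])
print(env.state()["eef_pos"])
caps()
```

```text
[ 547.29416943 -358.80497718  459.133656  ]
cap side/wrist [688.  423.1] 396.5
cap side/wrist [436.5 301.9] 407.0
cap side/wrist [522.4 310.7] 403.0
cap side/wrist [416.8 150.9] 392.5
```

View pics/e.png

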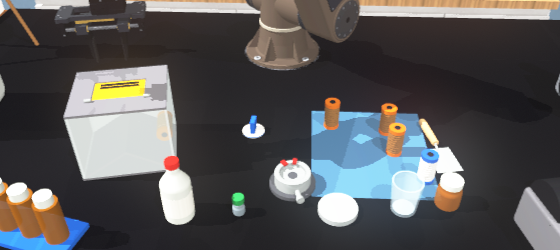

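One capsule is inside, and the flap is shut at (119,90) in the crop. Next is the capsule at (417,152).

>>> move_arm:
  commands:
    - [[-0.24, 0.95, 0], 0, 0.5]
    - [[-0.24, 0.95, 0], 0, 0.5]
    - [[-0.24, 0.95, 0], 0, 0.5]
    - [[-0.24, 0.95, 0], 0, 0.5]
    - [[-0.24, 0.95, 0], 0, 0.5]
    - [[-0.24, 0.95, 0], 0, 0.5]
    - [[-0.24, 0.95, 0], 0, 0.5]
    - [[-0.24, 0.95, 0], 0, 0.5]
    - [[-0.24, 0.95, 0], 0, 0.5]
    - [[-0.24, 0.95, 0], 0, 0.5]
    - [[-0.24, 0.95, 0], 0, 0.5]
    - [[-0.24, 0.95, -0.5], 0, 0.5]
    - [[-0.24, 0.95, -0.8], 0, 0.5]
    - [[-0.24, 0.95, -0.8], 0, 0.5]
    - [[-0.24, 0.95, -0.8], 0, 0.5]
    - [[-0.24, 0.95, -0.8], 0, 0.5]
    - [[-0.24, 0.95, -0.8], 0, 0.5]
    - [[-0.24, 0.85, -0.8], 0, 0.5]
    - [[0, 0, 0], 0, 0.5]
    - [[0, 0, 0], 0, 0.5]

```text
t: 13.07
eef_pos: [417.2, 151.8, 296.6]
tcp_rot: [-3.142, 0.004, 0.219]
ft_force: [0.2, -0.6, -0.3]
opening: 0.754
grip_force: 0.0
```

Run:
```python
from h import *
print(env.state()["eef_pos"])
caps()
```

```text
[417.16892117 151.8175199  296.64475446]
cap side/wrist [688.  423.1] 396.5
cap side/wrist [436.6 301.1] [436.2 301.9] 407.0
cap side/wrist [522.8 311.4] 387.5
cap side/wrist [414.9 165.3] [416.9 153.7] 245.5
```

>>> move_arm:
  commands:
    - [[0, 0, -0.8], 0, 0.5]
    - [[0, 0, -0.8], 0, 0.5]
    - [[0, 0, -0.65], 0, 0.5]
    - [[0, 0, 0], 0, 0]
    - [[0, 0, 0], 0, -0.5]
    - [[0, 0, 0], 0, -0.5]
    - [[0, 0, 0], 0, -0.5]
    - [[0, 0, 0], 0, -0.5]
    - [[0, 0, 0], 0, -0.5]
    - [[0, 0, 0], 0, -0.5]
    - [[0, 0, 0], 0, -0.5]
    - [[0, 0, 0.5], 0, -0.5]
    - [[0, 0, 1], 0, -0.5]
    - [[0, 0, 1], 0, -0.5]
    - [[0, 0, 1], 0, -0.5]
    - [[0, 0, 1], 0, -0.5]
    - [[0, 0, 1], 0, -0.5]
    - [[0, 0, 1], 0, -0.5]
    - [[0, 0, 1], 0, -0.5]
    - [[0, 0, 0], 0, -0.5]

```text
t: 14.83
eef_pos: [417.6, 151.1, 461.1]
tcp_rot: [3.141, -0.009, 0.217]
ft_force: [0.1, -0.3, -0.9]
opening: 0.418
grip_force: 30.0
```

>>> move_arm:
  commands:
    - [[0.24, -0.95, 0], 0, -0.5]
    - [[0.24, -0.95, 0], 0, -0.5]
    - [[0.24, -0.95, 0], 0, -0.5]
    - [[0.24, -0.95, 0], 0, -0.5]
    - [[0.24, -0.95, 0], 0, -0.5]
    - [[0.24, -0.95, 0], 0, -0.5]
    - [[0.24, -0.95, 0], 0, -0.5]
    - [[0.24, -0.95, 0], 0, -0.5]
    - [[0.24, -0.95, 0], 0, -0.5]
    - [[0.24, -0.95, 0], 0, -0.5]
    - [[0.24, -0.95, 0], 0, -0.5]
    - [[0.24, -0.95, 0], 0, -0.5]
    - [[0.24, -0.95, 0], 0, -0.5]
    - [[0.24, -0.95, 0], 0, -0.5]
    - [[0.24, -0.95, 0], 0, -0.5]
    - [[0.24, -0.95, 0], 0, -0.5]
    - [[0.24, -0.95, 0], 0, -0.5]
    - [[0.24, -0.85, 0], 0, -0.5]
    - [[0, 0, 0], 0, -0.5]
    - [[0, 0, 0], 0, -0.5]

```text
t: 16.5
eef_pos: [547.3, -360.0, 454.5]
tcp_rot: [-3.14, 0.001, 0.215]
ft_force: [-0.7, 0.2, -1.3]
opening: 0.419
grip_force: 30.0
```

>>> move_arm:
  commands:
    - [[0, 0, -0.5], 0, -0.5]
    - [[0, 0, -0.7], 0, -0.5]
    - [[0, 0, -0.7], 0, -0.5]
    - [[0, 0, -0.6], 0, -0.5]
    - [[0, 0, -0.6], 0, -0.5]
    - [[0, 0, -0.5], 0, -0.5]
    - [[0, 0, -0.4], 0, -0.5]
    - [[0, 0, -0.15], 0, -0.5]
    - [[0, 0, 0], 0, -0.5]
    - [[0, 0, 0], 0, 0.25]
    - [[0, 0, 0], 0, 0.25]
    - [[0, 0, 0], 0, 0.25]
    - [[0, 0, 0], 0, 0.25]
    - [[0, 0, 0.6], 0, 0.25]
    - [[0, 0, 0.8], 0, 0.25]
    - [[0, 0, 0.8], 0, 0.25]
    - [[0, 0, 0.8], 0, 0.25]
    - [[0, 0, 0.8], 0, 0.25]
    - [[0, 0, 0.4], 0, 0.25]
    - [[0, 0, 0], 0, 0.25]

```text
t: 18.17
eef_pos: [547.4, -358.8, 460.9]
tcp_rot: [3.137, -0.004, 0.217]
ft_force: [-0.5, 0.1, -0.4]
opening: 0.623
grip_force: 0.0
```

Run:
```python
from h import *
p=read_camera("scene"); cv2.imwrite("pics/f.png",cv2.resize(p["image"][140:340,40:320,::-1],None,fx=2,fy=2))
print(env.state()["eef_pos"])
caps()
```

```text
[ 547.32641317 -358.79314852  458.7107137 ]
cap side/wrist [688.  423.1] 396.5
cap side/wrist [436.5 301.9] 407.0
cap side/wrist [522.4 310.7] 403.5
```

View pics/f.png

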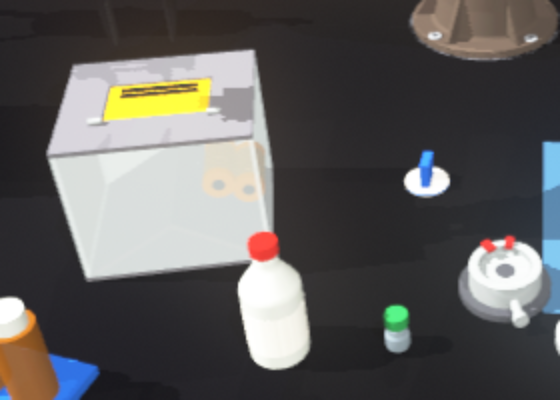

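Two capsules are lying in the box at (217,185) and (250,187) in the crop, and the flap is shut. Next is the one at (436,302).

>>> move_arm:
  commands:
    - [[-0.16, 1, 0], 0, 0.5]
    - [[-0.17, 1, 0], 0, 0.5]
    - [[-0.17, 1, 0], 0, 0.5]
    - [[-0.17, 1, 0], 0, 0.5]
    - [[-0.17, 1, 0], 0, 0.5]
    - [[-0.17, 1, 0], 0, 0.5]
    - [[-0.17, 1, 0], 0, 0.5]
    - [[-0.17, 1, 0], 0, 0.5]
    - [[-0.17, 1, 0], 0, 0.5]
    - [[-0.17, 1, 0], 0, 0.5]
    - [[-0.17, 1, 0], 0, 0.5]
    - [[-0.17, 1, 0], 0, 0.5]
    - [[-0.17, 1, 0], 0, 0.5]
    - [[-0.17, 1, 0], 0, 0.5]
    - [[-0.17, 1, 0], 0, 0.5]
    - [[-0.17, 1, 0], 0, 0.5]
    - [[-0.17, 1, -0.8], 0, 0.5]
    - [[-0.17, 1, -0.8], 0, 0.5]
    - [[-0.17, 1, -0.8], 0, 0.5]
    - [[-0.17, 1, -0.8], 0, 0.5]

```text
t: 19.98
eef_pos: [444.8, 242.3, 359.3]
tcp_rot: [3.141, 0.001, 0.217]
ft_force: [0.3, 0.4, -0.1]
opening: 0.75
grip_force: 0.0
```

>>> move_arm:
  commands:
    - [[-0.17, 1, -0.5], 0, 0.5]
    - [[-0.17, 1, -0.5], 0, 0.5]
    - [[0, 0, 0], 0, 0.5]
    - [[0, 0, 0], 0, 0.5]

```text
t: 20.32
eef_pos: [434.8, 302.0, 329.3]
tcp_rot: [3.141, 0.004, 0.219]
ft_force: [-0.1, -0.4, 0.8]
opening: 0.751
grip_force: 0.0
```

Run:
```python
from h import *
print(env.state()["eef_pos"])
caps()
```

```text
[434.80951512 301.99717495 329.32490576]
cap side/wrist [688.  423.1] 395.5
cap side/wrist [434.1 312.9] [436.5 301.7] 270.0
cap side/wrist [522.8 311.4] [522.1 311.4] 387.5
```

>>> move_arm:
  commands:
    - [[0.05, 0, -0.8], 0, 0.5]
    - [[0, 0, -1], 0, 0.5]
    - [[0, 0, -1], 0, 0.5]
    - [[0, 0, -0.55], 0, 0.5]
    - [[0, 0, 0], 0, 0]
    - [[0, 0, 0], 0, -0.5]
    - [[0, 0, 0], 0, -0.5]
    - [[0, 0, 0], 0, -0.5]
    - [[0, 0, 0], 0, -0.5]
    - [[0, 0, 0], 0, -0.5]
    - [[0, 0, 0], 0, -0.5]
    - [[0, 0, 0], 0, -0.5]
    - [[0, 0, 0.5], 0, -0.5]
    - [[0, 0, 1], 0, -0.5]
    - [[0, 0, 1], 0, -0.5]
    - [[0, 0, 1], 0, -0.5]
    - [[0, 0, 1], 0, -0.5]
    - [[0, 0, 1], 0, -0.5]
    - [[0, 0, 1], 0, -0.5]
    - [[0, 0, 1], 0, -0.5]

```text
t: 22.08
eef_pos: [436.4, 300.8, 457.7]
tcp_rot: [-3.142, -0.0, 0.217]
ft_force: [1.1, 0.6, -0.3]
opening: 0.419
grip_force: 30.0
```

>>> move_arm:
  commands:
    - [[0.17, -1, 0], 0, -0.5]
    - [[0.17, -1, 0], 0, -0.5]
    - [[0.17, -1, 0], 0, -0.5]
    - [[0.17, -1, 0], 0, -0.5]
    - [[0.17, -1, 0], 0, -0.5]
    - [[0.17, -1, 0], 0, -0.5]
    - [[0.17, -1, 0], 0, -0.5]
    - [[0.17, -1, 0], 0, -0.5]
    - [[0.17, -1, 0], 0, -0.5]
    - [[0.17, -1, 0], 0, -0.5]
    - [[0.17, -1, 0], 0, -0.5]
    - [[0.17, -1, 0], 0, -0.5]
    - [[0.17, -1, 0], 0, -0.5]
    - [[0.17, -1, 0], 0, -0.5]
    - [[0.17, -1, 0], 0, -0.5]
    - [[0.17, -1, 0], 0, -0.5]
    - [[0.17, -1, 0], 0, -0.5]
    - [[0.17, -1, 0], 0, -0.5]
    - [[0.17, -1, 0], 0, -0.5]
    - [[0.17, -1, 0], 0, -0.5]

```text
t: 23.75
eef_pos: [538.8, -300.4, 456.0]
tcp_rot: [3.141, -0.0, 0.217]
ft_force: [-0.0, -0.7, -1.3]
opening: 0.418
grip_force: 30.0
```

>>> move_arm:
  commands:
    - [[0.2, -1, 0], 0, -0.5]
    - [[0.18, -1, 0], 0, -0.5]
    - [[0, -0.25, 0], 0, -0.5]
    - [[0, 0, 0], 0, -0.5]
    - [[0, 0, 0], 0, -0.5]

```text
t: 24.17
eef_pos: [550.1, -366.1, 455.5]
tcp_rot: [-3.141, 0.0, 0.216]
ft_force: [0.2, 0.7, -1.1]
opening: 0.414
grip_force: 30.0
```

>>> move_arm:
  commands:
    - [[-0.05, 0, -0.5], 0, -0.5]
    - [[0, 0, -0.7], 0, -0.5]
    - [[0, 0, -0.7], 0, -0.5]
    - [[0, 0, -0.6], 0, -0.5]
    - [[0, 0, -0.6], 0, -0.5]
    - [[0, 0, -0.5], 0, -0.5]
    - [[0, 0, -0.4], 0, -0.5]
    - [[0, 0, -0.18], 0, -0.5]
    - [[0, 0, 0], 0, -0.5]
    - [[0, 0, 0], 0, 0.25]
    - [[0, 0, 0], 0, 0.25]
    - [[0, 0, 0], 0, 0.25]
    - [[0, 0, 0], 0, 0.25]
    - [[0, 0, 0.6], 0, 0.25]
    - [[0, 0, 0.8], 0, 0.25]
    - [[0, 0, 0.8], 0, 0.25]
    - [[0, 0, 0.8], 0, 0.25]
    - [[0, 0, 0.8], 0, 0.25]
    - [[0, 0, 0.4], 0, 0.25]
    - [[0, 0, 0], 0, 0.25]

```text
t: 25.83
eef_pos: [548.9, -366.4, 460.0]
tcp_rot: [3.137, -0.004, 0.217]
ft_force: [0.4, -1.0, 0.3]
opening: 0.627
grip_force: 0.0
```

Run:
```python
from h import *
p=read_camera("scene"); cv2.imwrite("pics/g.png",cv2.resize(p["image"][140:340,40:320,::-1],None,fx=2,fy=2))
print(env.state()["eef_pos"])
caps()
```

```text
[ 548.82266943 -366.32809812  457.81414555]
cap side/wrist [688.  423.1] 396.5
cap side/wrist [522.3 310.8] 402.0
```

View pics/g.png

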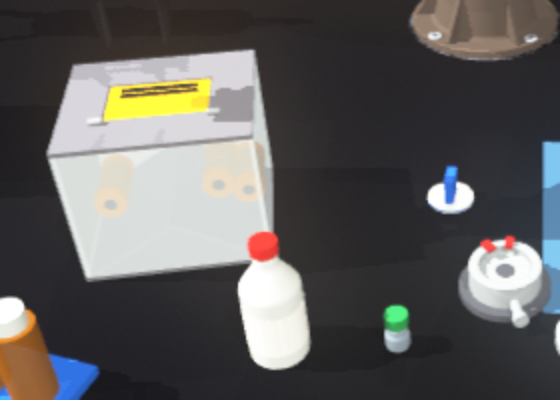

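The third capsule lies in the left half at (112,190), and the flap is shut. The disc has been knocked aside and is now at crop (451,190). The last capsule is at (522,311).

>>> move_arm:
  commands:
    - [[-0.04, 1, 0], 0, 0.5]
    - [[-0.04, 1, 0], 0, 0.5]
    - [[-0.04, 1, 0], 0, 0.5]
    - [[-0.04, 1, 0], 0, 0.5]
    - [[-0.04, 1, 0], 0, 0.5]
    - [[-0.04, 1, 0], 0, 0.5]
    - [[-0.04, 1, 0], 0, 0.5]
    - [[-0.04, 1, 0], 0, 0.5]
    - [[-0.04, 1, 0], 0, 0.5]
    - [[-0.04, 1, 0], 0, 0.5]
    - [[-0.04, 1, 0], 0, 0.5]
    - [[-0.04, 1, 0], 0, 0.5]
    - [[-0.04, 1, 0], 0, 0.5]
    - [[-0.04, 1, 0], 0, 0.5]
    - [[-0.04, 1, 0], 0, 0.5]
    - [[-0.04, 1, 0], 0, 0.5]
    - [[-0.04, 1, -0.8], 0, 0.5]
    - [[-0.04, 1, -0.8], 0, 0.5]
    - [[-0.04, 1, -0.8], 0, 0.5]
    - [[-0.04, 1, -0.8], 0, 0.5]

```text
t: 27.65
eef_pos: [524.3, 234.9, 358.1]
tcp_rot: [3.141, 0.002, 0.216]
ft_force: [1.7, -0.5, -0.3]
opening: 0.751
grip_force: 0.0
```

>>> move_arm:
  commands:
    - [[-0.04, 1, -0.5], 0, 0.5]
    - [[-0.04, 1, -0.5], 0, 0.5]
    - [[0, 0.58, 0], 0, 0.5]
    - [[0, 0, 0], 0, 0.5]
    - [[0, 0, 0], 0, 0.5]

```text
t: 28.07
eef_pos: [522.1, 311.4, 329.0]
tcp_rot: [3.141, 0.002, 0.218]
ft_force: [-0.4, 0.2, 1.0]
opening: 0.749
grip_force: 0.0
```

Run:
```python
from h import *
print(env.state()["eef_pos"])
caps()
```

```text
[522.1366264  311.3853787  328.96627148]
cap side/wrist [688.  423.1] 396.5
cap side/wrist [519.2 320.9] [522.3 311. ] 278.5
```

Now grasp it, carry it to the box and drop it in. The shift from (522,311) to (549,-366) is dx +27, dy −677.

>>> move_arm:
  commands:
    - [[0, 0, -0.8], 0, 0.5]
    - [[0, 0, -1], 0, 0.5]
    - [[0, 0, -1], 0, 0.5]
    - [[0, 0, -0.55], 0, 0.5]
    - [[0, 0, 0], 0, 0]
    - [[0, 0, 0], 0, -0.5]
    - [[0, 0, 0], 0, -0.5]
    - [[0, 0, 0], 0, -0.5]
    - [[0, 0, 0], 0, -0.5]
    - [[0, 0, 0], 0, -0.5]
    - [[0, 0, 0], 0, -0.5]
    - [[0, 0, 0], 0, -0.5]
    - [[0, 0, 0.5], 0, -0.5]
    - [[0, 0, 1], 0, -0.5]
    - [[0, 0, 1], 0, -0.5]
    - [[0, 0, 1], 0, -0.5]
    - [[0, 0, 1], 0, -0.5]
    - [[0, 0, 1], 0, -0.5]
    - [[0, 0, 1], 0, -0.5]
    - [[0, 0, 1], 0, -0.5]

```text
t: 29.83
eef_pos: [522.0, 310.7, 456.8]
tcp_rot: [3.142, -0.0, 0.217]
ft_force: [0.7, 0.3, -1.1]
opening: 0.414
grip_force: 30.0
```

>>> move_arm:
  commands:
    - [[0.04, -1, 0], 0, -0.5]
    - [[0.04, -1, 0], 0, -0.5]
    - [[0.04, -1, 0], 0, -0.5]
    - [[0.04, -1, 0], 0, -0.5]
    - [[0.04, -1, 0], 0, -0.5]
    - [[0.04, -1, 0], 0, -0.5]
    - [[0.04, -1, 0], 0, -0.5]
    - [[0.04, -1, 0], 0, -0.5]
    - [[0.04, -1, 0], 0, -0.5]
    - [[0.04, -1, 0], 0, -0.5]
    - [[0.04, -1, 0], 0, -0.5]
    - [[0.04, -1, 0], 0, -0.5]
    - [[0.04, -1, 0], 0, -0.5]
    - [[0.04, -1, 0], 0, -0.5]
    - [[0.04, -1, 0], 0, -0.5]
    - [[0.04, -1, 0], 0, -0.5]
    - [[0.04, -1, 0], 0, -0.5]
    - [[0.04, -1, 0], 0, -0.5]
    - [[0.04, -1, 0], 0, -0.5]
    - [[0.04, -1, 0], 0, -0.5]

```text
t: 31.5
eef_pos: [546.2, -290.5, 455.2]
tcp_rot: [3.141, -0.0, 0.217]
ft_force: [0.9, -1.2, -0.0]
opening: 0.415
grip_force: 30.0
```

>>> move_arm:
  commands:
    - [[0.05, -1, 0], 0, -0.5]
    - [[0.05, -1, 0], 0, -0.5]
    - [[0, -0.55, 0], 0, -0.5]
    - [[0, 0, 0], 0, -0.5]
    - [[0, 0, 0], 0, -0.5]

```text
t: 31.92
eef_pos: [549.3, -365.7, 454.5]
tcp_rot: [-3.141, 0.0, 0.216]
ft_force: [0.6, 0.4, -1.1]
opening: 0.418
grip_force: 30.0
```

>>> move_arm:
  commands:
    - [[0, 0, -0.5], 0, -0.5]
    - [[0, 0, -0.7], 0, -0.5]
    - [[0, 0, -0.7], 0, -0.5]
    - [[0, 0, -0.6], 0, -0.5]
    - [[0, 0, -0.6], 0, -0.5]
    - [[0, 0, -0.5], 0, -0.5]
    - [[0, 0, -0.4], 0, -0.5]
    - [[0, 0, -0.15], 0, -0.5]
    - [[0, 0, 0], 0, -0.5]
    - [[0, 0, 0], 0, 0.25]
    - [[0, 0, 0], 0, 0.25]
    - [[0, 0, 0], 0, 0.25]
    - [[0, 0, 0], 0, 0.25]
    - [[0, 0, 0.6], 0, 0.25]
    - [[0, 0, 0.8], 0, 0.25]
    - [[0, 0, 0.8], 0, 0.25]
    - [[0, 0, 0.8], 0, 0.25]
    - [[0, 0, 0.8], 0, 0.25]
    - [[0, 0, 0.4], 0, 0.25]
    - [[0, 0, 0], 0, 0.25]

```text
t: 33.58
eef_pos: [549.5, -365.4, 460.0]
tcp_rot: [3.137, -0.004, 0.217]
ft_force: [0.0, -0.3, -0.1]
opening: 0.626
grip_force: 0.0
```

Run:
```python
from h import *
p=read_camera("scene"); s=read_camera("side"); cv2.imwrite("pics/i.png",cv2.resize(np.hstack([p["image"][140:340,40:320,::-1],s["image"][70:270,200:400,::-1]]),None,fx=1.6,fy=1.6))
print(env.state()["eef_pos"])
for q in (p,s):
    for d in cut_out("disc_mid",q): print(d["at"],d["confidence"],unproj(q,d["at"],5)[0])
```

```text
[ 549.38253888 -365.45683618  456.29886116]
[263.4, 236.2] 0.87 [477.68402616 -27.68529575   5.        ]
[325.7, 231.3] 0.66 [491.53874082 -17.91275008   5.        ]
```

View pics/i.png

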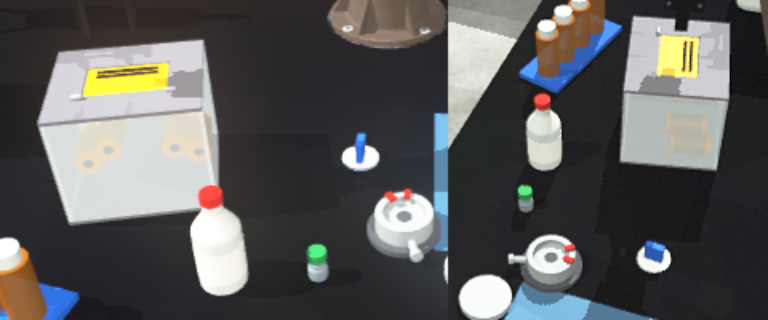

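All four capsules are in, at (90,163), (108,150), (178,148) and (198,150), and the flap is shut. Next I'll look at the disc and holder with the wrist camera.

>>> move_arm:
  commands:
    - [[-0.13, 1, 0], 0, 1]
    - [[-0.13, 1, 0], 0, 1]
    - [[-0.13, 1, 0], 0, 1]
    - [[-0.13, 1, 0], 0, 1]
    - [[-0.13, 1, 0], 0, 1]
    - [[-0.13, 1, 0], 0, 1]
    - [[-0.13, 1, 0], 0, 1]
    - [[-0.13, 1, 0], 0, 1]
    - [[-0.13, 1, -0.4], 0, 1]
    - [[-0.13, 1, -0.5], 0, 1]
    - [[-0.13, 1, -0.5], 0, 1]
    - [[-0.13, 1, -0.5], 0, 1]
    - [[0, 0, 0], 0, 1]
    - [[0, 0, 0], 0, 1]

```text
t: 34.95
eef_pos: [502.5, -4.4, 398.1]
tcp_rot: [-3.141, 0.003, 0.219]
ft_force: [0.9, -0.2, 0.3]
opening: 0.999
grip_force: 0.0
```

```bash
cat >> h.py <<'E'
def red(p):
    h=cv2.cvtColor(p["image"],cv2.COLOR_RGB2HSV)
    m=cv2.inRange(h,(0,150,90),(3,255,255))|cv2.inRange(h,(172,150,90),(180,255,255))
    return [cv2.moments(c) for c in cv2.findContours(m,0,2)[0] if cv2.contourArea(c)>30]
def fin(p,z=41):
    out=[]
    for b in blobs(p,(105,120,40),(130,255,255),60): out.append((np.round(b[:3]),cv2.minAreaRect(unproj(p,b[3].reshape(-1,2),z)[:,:2].astype(np.float32))))
    return out
E
python3 - <<'E'
from h import *
p=read_camera("wrist"); cv2.imwrite("pics/j.png",p["image"][:,:,::-1])
print(env.state()["eef_pos"])
for m in red(p):
    u=[m["m10"]/m["m00"],m["m01"]/m["m00"]]; print("red",np.round(u),m["m00"],unproj(p,u,46)[0])
for f in fin(p): print("blue",f)
for th,z in [("disc_mid",5),("holder",41)]:
    for d in cut_out(th,p): 
        c=max(cv2.findContours(d["region"].astype(np.uint8),0,1)[0],key=cv2.contourArea).reshape(-1,2)
        print(th,d["at"],d["confidence"],cv2.boundingRect(c))
        np.save(f"{th}.npy",c)
        if th=="disc_mid": print(cv2.minEnclosingCircle(unproj(p,c,5)[:,:2].astype(np.float32)))
E
```

```text
[502.83047552  -5.36804756 398.74833092]
red [272.  78.] 51.5 [621.94771773  31.50921808  46.        ]
blue (array([ 21., 253., 930.]), ((356.7123107910156, 282.7187194824219), (34.4493293762207, 69.87049102783203), 2.843308210372925))
blue (array([292., 202., 172.]), ((491.2069091796875, -20.6179141998291), (12.287646293640137, 33.64064407348633), 85.04109954833984))
blue (array([ 188.,  209., 3668.]), ((460.805908203125, 93.71398162841797), (39.1432991027832, 191.5425567626953), 76.35935974121094))
disc_mid [288.6, 204.4] 0.56 (268, 181, 46, 45)
((485.8004455566406, -21.095539093017578), 30.33925437927246)
disc_mid [514.4, 197.6] 0.54 (460, 139, 100, 123)
((551.6815185546875, -314.5001220703125), 106.71405792236328)
holder [256.5, 50.6] 0.64 (209, 0, 98, 103)
holder [517.2, 193.2] 0.54 (460, 139, 100, 122)
```

View pics/j.png

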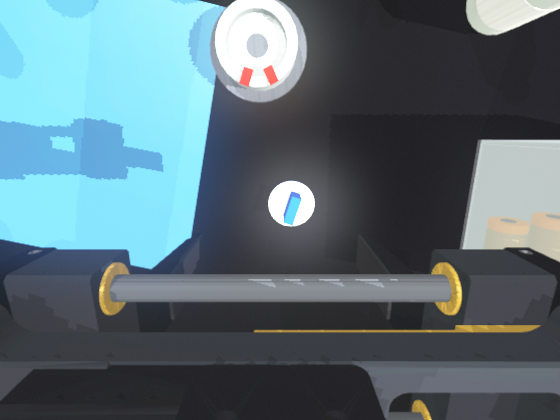

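The wrist view shows the disc at (291,204), the holder at (257,45) with its lugs at (246,76) and (271,75), and the clear bench between them. I'll shift slightly to get both fully in frame and fit models to them.

>>> move_arm:
  commands:
    - [[1, 0.5, 0], 0, 1]
    - [[0.2, 0, 0], 0, 1]
    - [[0, 0, 0], 0, 1]
    - [[0, 0, 0], 0, 1]
    - [[0, 0, 0], 0, 1]

```text
t: 35.52
eef_pos: [538.1, 8.7, 399.3]
tcp_rot: [-3.142, 0.001, 0.216]
ft_force: [-0.1, -0.4, -1.4]
opening: 1.001
grip_force: 0.0
```

```bash
cat > fit.py <<'E'
from h import *
p=read_camera("wrist"); np.savez("w.npz",**{k:p[k] for k in ("image","fx","fy","cx","cy","rvec","tvec")})
im=p["image"]; h=cv2.cvtColor(im,cv2.COLOR_RGB2HSV)
c0=proj(p,[655,60,41])[0].astype(int); d0=proj(p,[486,-21,5])[0].astype(int); print(c0,d0)
m=cv2.inRange(h,(0,120,70),(8,255,255))|cv2.inRange(h,(170,120,70),(180,255,255))
for c in cv2.findContours(m,0,1)[0]:
    M=cv2.moments(c)
    if M["m00"]<25: continue
    u=[M["m10"]/M["m00"],M["m01"]/M["m00"]]
    if np.hypot(*(u-c0))<70: print("lug",np.round(u,1),M["m00"],unproj(p,u,46)[0][:2],cv2.minAreaRect(unproj(p,c.reshape(-1,2),46)[:,:2].astype(np.float32)))
# rectified top views at z=41 (holder) and z=5/41 (disc), 4px/mm
def rect(cx,cy,z,half,s=4):
    n=2*half*s; g=(np.arange(n)+.5)/s-half
    X,Y=np.meshgrid(cx+g,cy+g); uv=proj(p,np.c_[X.ravel(),Y.ravel(),np.full(X.size,z)]).astype(np.float32).reshape(n,n,2)
    return cv2.remap(im,uv,None,cv2.INTER_CUBIC)
A=[rect(655,60,41,50),rect(486,-21,5,50)]
cv2.imwrite("pics/k.png",np.hstack(A)[:,:,::-1])
E
python3 fit.py; python3 -c "
from h import *
print(env.state()['eef_pos'])"
```

```text
[256  79] [293 230]
lug [251.1 114.8] 113.5 [617.95660585  58.60636924] ((617.8221435546875, 58.641849517822266), (9.232630729675293, 16.213783264160156), 83.5107192993164)
lug [274.9 113.1] 108.0 [625.22317523  33.88014488] ((625.1607666015625, 33.898521423339844), (15.842557907104492, 8.75338363647461), 36.66144561767578)
[538.08751751   8.78986606 399.37550474]
```

View pics/k.png

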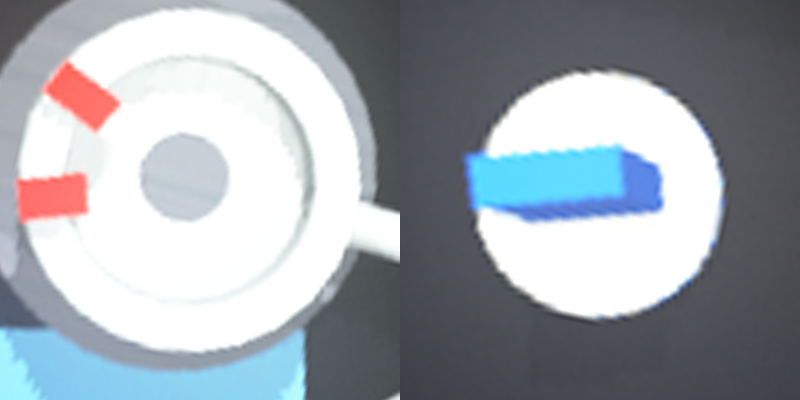

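The rectified view has x along columns and y along rows, at 4 px/mm. The holder rim is centred at (191,180), which is about (652.7, 55.0), and its lugs give a holder yaw of about 0.27 rad. The disc is at about (485.5, −22.2) with its fin at about −0.08 rad. I'll grasp the fin.

>>> move_arm:
  commands:
    - [[-0.44, -0.26, 0], -0.93, 0]
    - [[-0.44, -0.26, 0], -0.93, 0]
    - [[-0.44, -0.26, 0], -0.92, 0]
    - [[-0.44, -0.25, 0], -0.92, 0]
    - [[0, 0, -1], 0, 0]
    - [[0, 0, -1], 0, 0]
    - [[0, 0, -1], 0, 0]
    - [[0, 0, -1], 0, 0]
    - [[0, 0, -1], 0, 0]
    - [[0, 0, -1], 0, 0]
    - [[0, 0, -0.3], 0, 0]
    - [[0, 0, -0.3], 0, 0]
    - [[0, 0, 0], 0, 0]
    - [[0, 0, 0], 0, 0]

```text
t: 36.73
eef_pos: [486.1, -21.6, 202.2]
tcp_rot: [3.141, -0.001, -0.08]
ft_force: [0.1, 0.4, -0.4]
opening: 0.502
grip_force: 0.0
```

Close on the fin, then lift by about 80 mm.

>>> move_arm:
  commands:
    - [[0, 0, 0], 0, -1]
    - [[0, 0, 0], 0, -1]
    - [[0, 0, 0], 0, -1]
    - [[0, 0, 0], 0, -1]
    - [[0, 0, 0], 0, -1]
    - [[0, 0, 0], 0, -1]
    - [[0, 0, 0], 0, -1]
    - [[0, 0, 0], 0, -1]
    - [[0, 0, 0], 0, -1]
    - [[0, 0, 0.3], 0, -1]
    - [[0, 0, 0.8], 0, -1]
    - [[0, 0, 0.8], 0, -1]
    - [[0, 0, 0.8], 0, -1]
    - [[0, 0, 0], 0, -1]
    - [[0, 0, 0], 0, -1]

```text
t: 37.98
eef_pos: [485.8, -21.5, 283.6]
tcp_rot: [3.141, -0.003, -0.079]
ft_force: [-1.0, -0.8, -1.0]
opening: 0.124
grip_force: 30.0
```

>>> move_arm:
  commands:
    - [[0.83, 0.375, 0], 0.63, -1]
    - [[0.83, 0.375, 0], 0.63, -1]
    - [[0.83, 0.375, 0], 0.63, -1]
    - [[0.83, 0.375, 0], 0.63, -1]
    - [[0.83, 0.375, 0], 0.63, -1]
    - [[0.83, 0.375, 0], 0.63, -1]
    - [[0.84, 0.375, 0], 0.62, -1]
    - [[0, 0, -0.5], 0, -1]
    - [[0, 0, -0.5], 0, -1]
    - [[0, 0, 0], 0, -1]
    - [[0, 0, 0], 0, -1]

```text
t: 38.9
eef_pos: [660.2, 57.2, 250.7]
tcp_rot: [-3.141, 0.003, 0.273]
ft_force: [-0.4, -0.7, -1.3]
opening: 0.123
grip_force: 30.0
```

Run:
```python
from h import *
st=env.state(); print(st["eef_pos"],st["tcp_rot"],st["ft_force"])
ims=[]
for n,c in (("scene",(653,55,45)),("side",(653,55,45))):
    p=read_camera(n); u=proj(p,c)[0]; x,y=(u-40).astype(int); ims.append(cv2.resize(p["image"][y:y+80,x:x+80,::-1],(400,400),interpolation=cv2.INTER_CUBIC))
cv2.imwrite("pics/l.png",np.hstack(ims))
```

```text
[660.20515325  57.23355594 250.71161215] [-3.14069638  0.0033452   0.27255964] [-0.41359606 -0.72603014 -1.29574431]
```

View pics/l.png

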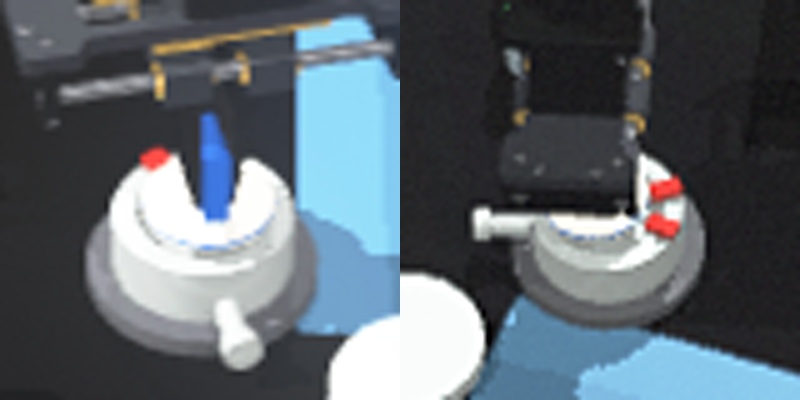

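The disc is level above the seat and offset away from the lugs. In the scene crop one lug shows at (155,158), clear of the disc. Now I'll lower it onto the far rim.

>>> move_arm:
  commands:
    - [[0, 0, -0.1], 0, -1]
    - [[0, 0, -0.1], 0, -1]
    - [[0, 0, -0.05], 0, -1]
    - [[0, 0, 0], 0, -1]
    - [[0, 0, 0], 0, -1]

```text
t: 39.42
eef_pos: [660.5, 57.2, 244.9]
tcp_rot: [3.141, -0.0, 0.273]
ft_force: [-0.4, 0.8, -0.4]
opening: 0.125
grip_force: 30.0
```

>>> move_arm:
  commands:
    - [[0, 0, -0.05], 0, -1]
    - [[0, 0, -0.05], 0, -1]
    - [[0, 0, 0], 0, -1]

```text
t: 39.67
eef_pos: [660.5, 57.2, 242.6]
tcp_rot: [3.141, -0.001, 0.273]
ft_force: [-3.1, 0.0, 6.2]
opening: 0.125
grip_force: 30.0
```

>>> move_arm:
  commands:
    - [[0, 0, -0.06], 0, -1]
    - [[0, 0, -0.06], 0, -1]
    - [[0, 0, 0], 0, -1]
    - [[0, 0, 0], 0, -1]

```text
t: 40.0
eef_pos: [660.5, 57.3, 241.7]
tcp_rot: [3.141, -0.002, 0.273]
ft_force: [-10.7, -0.2, 30.7]
opening: 0.124
grip_force: 30.0
```

```bash
cat > see.py <<'E'
from h import *
import sys
st=env.state(); print(st["eef_pos"],st["tcp_rot"],st["ft_force"])
p=read_camera("scene"); s=read_camera("side")
R=[]
for q in (p,s):
    h=cv2.cvtColor(q["image"],cv2.COLOR_RGB2HSV); u=proj(q,(653,55,50))[0].astype(int); m=cv2.inRange(h,(105,130,40),(130,255,255))
    w=np.zeros_like(m); w[u[1]-30:u[1]+20,u[0]-25:u[0]+25]=1; m*=w
    c=cv2.findContours(m,0,1)[0]
    for k in c:
        if cv2.contourArea(k)>15: print(cv2.minAreaRect(k))
    x,y=u-40; R.append(cv2.resize(q["image"][y:y+80,x:x+80,::-1],(400,400),interpolation=cv2.INTER_CUBIC))
cv2.imwrite(sys.argv[1],np.hstack(R))
E
python3 see.py pics/m.png
```

```text
[660.4724976   57.29604253 241.7357056 ] [ 3.14074460e+00 -2.44667447e-03  2.72756480e-01] [-10.74997156  -0.24097107  30.65545452]
((294.5, 266.0), (20.0, 5.0), 90.0)
```

Pressing does not turn the fin in the grip: 31 N with no tilt. I'll ease off and release instead. The disc's centre of mass lies inside the rim's support line, so the lug-side edge should drop in and tilt the disc. I can then re-grip it tilted.

>>> move_arm:
  commands:
    - [[-0.03, -0.01, 0.1], 0, -1]
    - [[0, 0, 0.05], 0, -1]
    - [[0, 0, 0], 0, -1]
    - [[0, 0, 0], 0, -0.3]
    - [[0, 0, 0], 0, -0.3]
    - [[0, 0, 0], 0, -0.3]
    - [[0, 0, 0], 0, -0.3]
    - [[0, 0, 0], 0, -0.3]
    - [[0, 0, 0], 0, -0.3]

```text
t: 40.85
eef_pos: [659.6, 56.9, 242.6]
tcp_rot: [3.142, 0.0, 0.273]
ft_force: [-0.5, 0.3, -1.0]
opening: 0.347
grip_force: 0.0
```

```bash
python3 see.py pics/n.png
```

```text
[659.61408963  56.91241659 242.62837235] [3.14157469e+00 1.77086850e-04 2.72523911e-01] [-0.46565437  0.25561367 -1.00224688]
((292.13201904296875, 264.47601318359375), (20.124614715576172, 7.065975189208984), 79.69515228271484)
```

View pics/n.png

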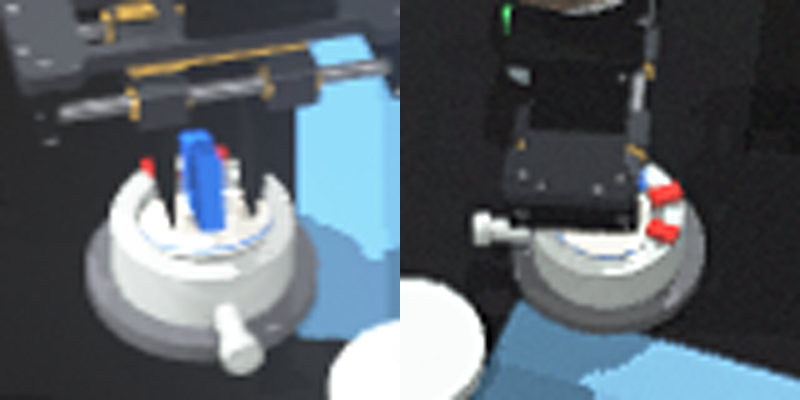

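The disc is now tilted, with the fin leaning towards the lugs at (200,180) and the blue band lifted on the near side. I'll grip it as it stands and slide it under the lugs.

>>> move_arm:
  commands:
    - [[0, 0, 0], 0, -1]
    - [[0, 0, 0], 0, -1]
    - [[0, 0, 0], 0, -1]
    - [[0, 0, 0], 0, -1]
    - [[0, 0, 0], 0, -1]
    - [[0, 0, 0], 0, -1]
    - [[-0.06, -0.017, 0], 0, -1]
    - [[-0.06, -0.017, 0], 0, -1]
    - [[-0.06, -0.017, 0], 0, -1]
    - [[0, 0, 0], 0, -1]

```text
t: 41.78
eef_pos: [653.8, 55.3, 242.7]
tcp_rot: [3.142, 0.0, 0.273]
ft_force: [0.2, -0.7, -0.5]
opening: 0.121
grip_force: 30.0
```

```bash
python3 see.py pics/o.png
```

```text
[653.83454324  55.32017072 242.73687783] [3.14157767e+00 4.35857922e-04 2.72602727e-01] [ 0.1924829  -0.66780893 -0.48374226]
((293.5, 262.5), (19.0, 5.0), 90.0)
```

>>> move_arm:
  commands:
    - [[-0.06, -0.017, 0], 0, -1]
    - [[0, 0, 0], 0, -1]
    - [[0, 0, 0], 0, -1]

```text
t: 42.13
eef_pos: [652.7, 54.9, 243.0]
tcp_rot: [3.141, -0.002, 0.273]
ft_force: [4.5, 1.2, -1.4]
opening: 0.122
grip_force: 30.0
```

>>> move_arm:
  commands:
    - [[-0.04, -0.01, 0], 0, -1]
    - [[0, 0, 0], 0, -1]
    - [[0, 0, 0], 0, -1]

```text
t: 42.38
eef_pos: [652.1, 54.8, 243.1]
tcp_rot: [3.141, -0.004, 0.272]
ft_force: [8.7, 2.6, -2.5]
opening: 0.127
grip_force: 30.0
```

Wall contact is at about the expected place. I'll back off 1 mm and release, so the disc drops level.

>>> move_arm:
  commands:
    - [[0.04, 0.01, 0], 0, -1]
    - [[0, 0, 0], 0, -1]
    - [[0, 0, 0], 0, -0.3]
    - [[0, 0, 0], 0, -0.3]
    - [[0, 0, 0], 0, -0.3]
    - [[0, 0, 0], 0, -0.3]
    - [[0, 0, 0], 0, -0.3]
    - [[0, 0, 0], 0, -0.3]

```text
t: 43.05
eef_pos: [652.3, 54.9, 242.7]
tcp_rot: [3.142, 0.0, 0.273]
ft_force: [0.7, -0.1, -0.1]
opening: 0.35
grip_force: 0.0
```

```bash
python3 see.py pics/p.png
```

```text
[652.30225123  54.88841284 242.7327417 ] [3.14155092e+00 3.49846118e-04 2.72654938e-01] [ 0.66739362 -0.10097413 -0.11187308]
((292.6158752441406, 267.0426940917969), (20.31940460205078, 7.1780500411987305), 83.6598129272461)
```

>>> move_arm:
  commands:
    - [[0, 0, 0.4], 0, -0.2]
    - [[0, 0, 0.8], 0, 0]
    - [[0, 0, 0.8], 0, 0]
    - [[0, 0, 0.8], 0, 0]
    - [[0, 0, 0.8], 0, 0]
    - [[-0.8, 0, 0.8], 0, 0]
    - [[-1, 0, 0.8], 0, 0]
    - [[-1, 0, 0], 0, 0]
    - [[-1, 0, 0], 0, 0]
    - [[-0.5, 0, 0], 0, 0]
    - [[0, 0, 0], 0, 0]
    - [[0, 0, 0], 0, 0]

```text
t: 44.15
eef_pos: [523.3, 54.9, 400.0]
tcp_rot: [3.141, -0.002, 0.273]
ft_force: [0.3, -1.0, -0.2]
opening: 0.501
grip_force: 0.0
```

Run:
```python
from h import *
st=env.state(); print(st["eef_pos"])
def box(x,y,yaw,z0,tilt):
    R=cv2.Rodrigues(np.array([0,0,yaw]))[0]@cv2.Rodrigues(np.array([0,-tilt,0.]))[0]
    B=np.array([[i*17,j*6,k] for i in(-1,1) for j in(-1,1) for k in(5,41)],float)
    return B@R.T+[x,y,z0]
ims=[];obs=[]
for n in ("scene","side","wrist"):
    q=read_camera(n); u=proj(q,(653,55,50))[0].astype(int)
    if n=="wrist": u[1]=max(u[1],60)
    h=cv2.cvtColor(q["image"],cv2.COLOR_RGB2HSV); m=cv2.inRange(h,(95,130,40),(130,255,255))
    w=np.zeros_like(m); k=45 if n=="wrist" else 22; w[max(0,u[1]-k):u[1]+k,u[0]-k:u[0]+k]=1
    m*=w
    c=max(cv2.findContours(m,0,1)[0],key=cv2.contourArea); print(n,cv2.contourArea(c),cv2.minAreaRect(c))
    obs.append((q,cv2.boundingRect(c)))
    k=50 if n=="wrist" else 35
    x,y=max(0,u[0]-k),max(0,u[1]-k); ims.append(cv2.resize(q["image"][y:y+2*k,x:x+2*k,::-1],(266,266),interpolation=cv2.INTER_CUBIC))
cv2.imwrite("pics/q.png",np.hstack(ims))
def f(v):
    r=[]
    for q,b in obs:
        P=proj(q,box(v[0],v[1],v[2],v[3],v[4])); lo,hi=P.min(0),P.max(0)
        r+=[lo[0]-b[0]+.0,lo[1]-b[1],hi[0]-b[0]-b[2]+1,hi[1]-b[1]-b[3]+1]
    return r
s=least_squares(f,[653,55,.27,30,0.]); print(np.round(s.x,3),np.round(s.fun,1))
```

```text
[523.27125979  54.91337901 400.03903968]
scene 103.5 ((292.548828125, 266.93902587890625), (20.540266036987305, 7.28848123550415), 83.6598129272461)
side 103.0 ((263.5, 225.0), (10.0, 11.0), 90.0)
wrist 89.5 ((315.0, 69.5), (23.0, 12.0), 90.0)
[6.58489e+02 5.60210e+01 3.26000e-01 3.11990e+01 1.17000e-01] [-0.2  0.8  1.4  2.6 -2.1 -1.3  0.4  1.  -2.  -3.3  2.2 13. ]
```

View pics/q.png

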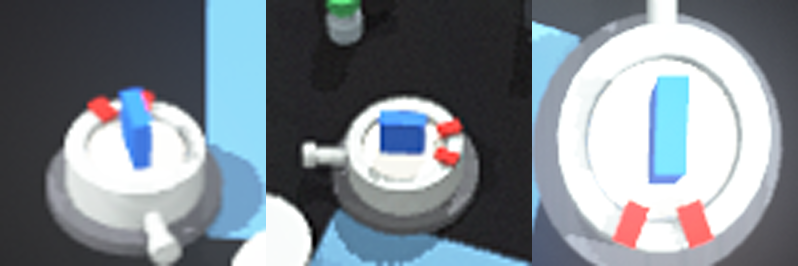

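The last picture shows the disc inside the counterbore, fin upright at (137,128), (402,132) and (669,128), with its edge under both lugs. I'll check level numerically with a better mask.

Run:
```python
from h import *
from scipy.spatial.transform import Rotation as Ro
obs=[]
B=np.array([[i*17,j*6,k] for i in(-1,1) for j in(-1,1) for k in(5,41)],float)
model=lambda v:(Ro.from_euler("ZYX",[v[2],v[4],v[5]]).apply(B)+[v[0],v[1],v[3]])
for n in ("scene","side","wrist"):
    q=read_camera(n); h=cv2.cvtColor(q["image"],cv2.COLOR_RGB2HSV); m=cv2.inRange(h,(88,110,40),(135,255,255))
    hull=cv2.convexHull(proj(q,model([653,55,.27,30,0,0])).astype(np.int32)); w=np.zeros_like(m); cv2.fillConvexPoly(w,hull,1); w=cv2.dilate(w,np.ones((11,11)))
    m*=w; gt=np.zeros_like(m); cv2.fillConvexPoly(gt,hull,255)
    print(n,"IoU level,seated",round(((m>0)&(gt>0)).sum()/((m>0)|(gt>0)).sum(),2)); obs.append((q,m>0))
def cost(v):
    c=0
    for q,m in obs:
        P=cv2.convexHull(proj(q,model(v)).astype(np.float32)); g=np.zeros(m.shape,np.uint8); cv2.fillConvexPoly(g,np.round((P)*16).astype(np.int32),1,shift=4)
        c+=((g>0)^m).sum()/m.sum()
    return c
from scipy.optimize import differential_evolution
r=differential_evolution(cost,[(646,660),(48,62),(.1,.45),(26,40),(-.3,.3),(-.3,.3)],seed=0,maxiter=60)
print(np.round(r.x,3),r.fun, "flat",cost([653,55,.27,30,0,0]))
```

```text
scene IoU level,seated 0.75
side IoU level,seated 0.76
wrist IoU level,seated 0.79
[ 6.5685e+02  5.4818e+01  2.5600e-01  3.2102e+01 -1.4400e-01 -7.9000e-02] 0.610132477149138 flat 1.0118593081106098
```

Both fits suggest a residual tilt of about 0.13 rad, so the far edge may still rest on the rim. I'll push the fin towards the lugs with closed fingers from its +x end, then press on its top as a probe.

>>> move_arm:
  commands:
    - [[0.95, 0.063, 0], 0, -1]
    - [[0.95, 0.063, 0], 0, -1]
    - [[0.95, 0.063, 0], 0, -1]
    - [[0.95, 0.063, 0], 0, -1]
    - [[0.95, 0.063, 0], 0, -1]
    - [[0.95, 0.063, 0], 0, -1]
    - [[0, 0, -0.8], 0, -1]
    - [[0, 0, -0.9], 0, -1]
    - [[0, 0, -0.9], 0, -1]
    - [[0, 0, -0.9], 0, -1]
    - [[0, 0, -0.9], 0, -1]
    - [[0, 0, -0.6], 0, -1]
    - [[0, 0, -0.3], 0, -1]
    - [[0, 0, 0], 0, -1]
    - [[0, 0, 0], 0, -1]

```text
t: 45.7
eef_pos: [694.8, 66.2, 240.0]
tcp_rot: [3.142, 0.0, 0.273]
ft_force: [-0.4, -0.3, 0.5]
opening: 0.005
grip_force: 0.0
```

>>> move_arm:
  commands:
    - [[-0.1, -0.028, 0], 0, -1]
    - [[-0.1, -0.028, 0], 0, -1]
    - [[0, 0, 0], 0, -1]
    - [[0, 0, 0], 0, -1]

```text
t: 46.03
eef_pos: [688.3, 64.5, 240.8]
tcp_rot: [3.141, -0.001, 0.273]
ft_force: [-0.8, -0.4, -0.1]
opening: 0.006
grip_force: 0.0
```

>>> move_arm:
  commands:
    - [[-0.07, -0.02, 0], 0, -1]
    - [[0, 0, 0], 0, -1]
    - [[0, 0, 0], 0, -1]

```text
t: 46.28
eef_pos: [686.3, 63.9, 239.9]
tcp_rot: [3.141, -0.0, 0.273]
ft_force: [-1.1, 0.4, -0.6]
opening: 0.004
grip_force: 0.0
```

>>> move_arm:
  commands:
    - [[-0.07, -0.02, 0], 0, -1]
    - [[-0.06, -0.017, 0], 0, -1]
    - [[0, 0, 0], 0, -1]
    - [[0, 0, 0], 0, -1]

```text
t: 46.62
eef_pos: [682.3, 62.8, 239.8]
tcp_rot: [3.142, 0.0, 0.273]
ft_force: [0.5, 0.0, -0.8]
opening: 0.001
grip_force: 0.0
```

>>> move_arm:
  commands:
    - [[-0.06, -0.017, 0], 0, -1]
    - [[0, 0, 0], 0, -1]
    - [[0, 0, 0], 0, -1]

```text
t: 46.87
eef_pos: [680.5, 62.3, 239.8]
tcp_rot: [3.142, 0.0, 0.273]
ft_force: [-0.2, 0.0, -0.2]
opening: 0.007
grip_force: 0.0
```

>>> move_arm:
  commands:
    - [[-0.05, -0.014, 0], 0, -1]
    - [[0, 0, 0], 0, -1]
    - [[0, 0, 0], 0, -1]

```text
t: 47.12
eef_pos: [679.3, 61.9, 240.0]
tcp_rot: [3.141, -0.001, 0.273]
ft_force: [1.9, 0.1, 0.6]
opening: 0.005
grip_force: 1.3
```

>>> move_arm:
  commands:
    - [[-0.05, -0.014, 0], 0, -1]
    - [[0, 0, 0], 0, -1]
    - [[0, 0, 0], 0, -1]

```text
t: 47.37
eef_pos: [678.3, 61.6, 240.6]
tcp_rot: [3.141, -0.004, 0.273]
ft_force: [6.7, 2.6, 3.9]
opening: 0.007
grip_force: 3.4
```

>>> move_arm:
  commands:
    - [[-0.05, -0.014, 0], 0, -1]
    - [[0, 0, 0], 0, -1]
    - [[0, 0, 0], 0, -1]

```text
t: 47.62
eef_pos: [677.4, 61.3, 241.3]
tcp_rot: [3.14, -0.007, 0.272]
ft_force: [9.4, 3.4, 3.9]
opening: 0.003
grip_force: 5.3
```

>>> move_arm:
  commands:
    - [[0.26, 0.07, 0], 0, -1]
    - [[0, 0, 0.7], 0, -1]
    - [[0, 0, 0.7], 0, -1]
    - [[-0.4, -0.11, 0], 0, -1]
    - [[-0.42, -0.12, 0], 0, -1]
    - [[0, 0, 0], 0, -1]
    - [[0, 0, 0], 0, -1]

```text
t: 48.2
eef_pos: [659.3, 56.2, 281.7]
tcp_rot: [-3.141, 0.001, 0.272]
ft_force: [1.4, 0.0, 0.5]
opening: 0.009
grip_force: 0.0
```

```bash
python3 -c "
from h import *
print(env.state()['eef_pos'],env.state()['ft_force'])
q=read_camera('scene'); h=cv2.cvtColor(q['image'],cv2.COLOR_RGB2HSV); m=cv2.inRange(h,(95,130,40),(130,255,255))
print([cv2.minAreaRect(c) for c in cv2.findContours(m[240:290,270:315],0,1)[0] if cv2.contourArea(c)>20])"
```

```text
[659.3298903   56.22602547 281.67449076] [1.38051898 0.02540558 0.54453936]
[((22.0445556640625, 26.945545196533203), (20.59726905822754, 6.467741966247559), 84.2894058227539)]
```

>>> move_arm:
  commands:
    - [[0, 0, -0.3], 0, -1]
    - [[0, 0, -0.25], 0, -1]
    - [[0, 0, 0], 0, -1]
    - [[0, 0, 0], 0, -1]

```text
t: 48.58
eef_pos: [659.4, 56.3, 264.0]
tcp_rot: [-3.141, 0.002, 0.273]
ft_force: [0.3, 0.4, 0.4]
opening: 0.001
grip_force: 0.0
```

>>> move_arm:
  commands:
    - [[0, 0, -0.06], 0, -1]
    - [[0, 0, 0], 0, -1]
    - [[0, 0, 0], 0, -1]

```text
t: 48.83
eef_pos: [659.4, 56.3, 263.5]
tcp_rot: [3.141, -0.0, 0.273]
ft_force: [-0.1, 0.3, 0.8]
opening: 0.005
grip_force: 0.0
```

>>> move_arm:
  commands:
    - [[0, 0, -0.06], 0, -1]
    - [[0, 0, 0], 0, -1]
    - [[0, 0, 0], 0, -1]

```text
t: 49.08
eef_pos: [659.3, 56.3, 261.7]
tcp_rot: [3.141, 0.0, 0.273]
ft_force: [-0.0, 0.1, -0.1]
opening: 0.005
grip_force: 0.0
```

>>> move_arm:
  commands:
    - [[0, 0, -0.05], 0, -1]
    - [[0, 0, 0], 0, -1]
    - [[0, 0, 0], 0, -1]

```text
t: 49.33
eef_pos: [659.3, 56.3, 261.4]
tcp_rot: [3.141, -0.001, 0.273]
ft_force: [-4.4, -0.2, 9.7]
opening: 0.008
grip_force: 5.1
```

>>> move_arm:
  commands:
    - [[0, 0, -0.04], 0, -1]
    - [[0, 0, 0], 0, -1]
    - [[0, 0, 0], 0, -1]

```text
t: 49.58
eef_pos: [659.2, 56.3, 261.4]
tcp_rot: [3.141, -0.002, 0.273]
ft_force: [-7.1, -0.1, 20.3]
opening: 0.003
grip_force: 10.1
```

The contact is solid with the fingertips at 71.4 mm, and a level seated disc would have its fin top at 71.0 mm. It was lying flat, so the tilt fit was only camera bias. I'll retreat and hand in.

>>> move_arm:
  commands:
    - [[0, 0, 0.3], 0, -1]
    - [[0, 0, 0.8], 0, -1]
    - [[0, 0, 1], 0, -1]
    - [[0, 0, 1], 0, -1]
    - [[0, 0, 1], 0, -1]
    - [[0, 0, 1], 0, -1]
    - [[0, 0, 0], 0, -1]
    - [[0, 0, 0], 0, -1]
    - [[0, 0, 0], 0, -1]
    - [[0, 0, 0], 0, -1]

```text
t: 50.42
eef_pos: [659.2, 56.3, 410.6]
tcp_rot: [-3.141, 0.002, 0.273]
ft_force: [-0.2, -0.2, -0.7]
opening: 0.004
grip_force: 0.0
```

```bash
python3 -c "
from h import *
print(env.state()['eef_pos'],env.state()['ft_force'])
q=read_camera('scene'); h=cv2.cvtColor(q['image'],cv2.COLOR_RGB2HSV); m=cv2.inRange(h,(95,130,40),(130,255,255))
print([cv2.minAreaRect(c) for c in cv2.findContours(m[240:290,270:315],0,1)[0] if cv2.contourArea(c)>20])
print([b[:3] for b in blobs(q,(22,150,130),(35,255,255),300)])
print(env.job_done())"
```

```text
[659.19560369  56.28920315 410.58495859] [-0.18925464 -0.1695181  -0.71443679]
[((22.014854431152344, 26.648513793945312), (21.194292068481445, 6.467741966247559), 84.2894058227539)]
[(118.19833653230967, 189.18447430155683, 781.5)]
the job is handed in; nothing more can be done
None
```

I handed the job in at about 50 s: all four spent capsules are in the waste box with the flap shut, and the fresh disc is seated flat under the lugs. The hand-in call returned no verdict, so this rests on my own camera and contact checks.

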